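Rotate cutters and timer through the sanitiser

TASK

Three things are in each other's places: put the clean small ring cutter from the sanitiser flat in the middle of the front black basket, the timer from that basket upright in the middle of the white baking board, and the used large ring cutter from the board flat in the middle of the sanitiser; the empty cork mat may serve as a free spot on the way. Lift the sanitiser's clear guard by its knob, leave it fully closed at the end, and leave the spice jar where it stands.

Things in the scene. Friction and masses are not known exactly. Their poses are not given: they have to be found in the camera images.
- small_ring: Small open tin ring cutter, plain grey, standing on its edge circle (axis upright): 52 mm outer diameter, 38 mm high, 30 g. Origin: centre of its underside, z up. Starts in the sanitiser, under the closed guard. The wall may be thick to the touch (about 10 mm), so grip it across its outside.
- large_ring: Large open tin ring cutter, plain grey: 68 mm outer diameter, 38 mm high, 25 to 45 g. Origin: centre of its underside, z up. Starts on the baking board. Grip it across its outside.
- timer: Wind-up kitchen timer: round base 68 mm across up to 44 mm high, on top of it a round grip knob 28 mm across from 44 to 60 mm height (fingertips must stay above the 44 mm shoulder); nothing on it turns. 110 to 230 g. Origin: centre of its underside, z up. Starts in the front basket.
- sanitiser: Fixed low aluminium box, 160 mm (its x) by 200 mm (its y), 55 mm high, walls and floor 6 mm thick, with a dark round spot marking the middle of its floor. Origin: centre of its underside; the inner floor is 6 mm higher. +x points to the hinge side (roughly to the robot's right), +z up.
- guard (a joint): Clear flat hinged guard on the sanitiser, 160 x 200 x 6 mm, grey frame. 0 = closed (lying on the box), grows as the knob edge is lifted and swung over, 1.57 = upright, stop at 1.8 rad. Upright, its edge is 0.22 m above the counter. Its hinge line runs along the sanitiser's y axis at x = +80, z = 55.5 mm from the sanitiser's origin; friction (about 0.2 N m) holds it where it is left.
- guard_knob (a point): Grip point on the guard's black round knob: 22 mm across, axis square to the guard, top 40 mm above its face, 15 mm from the middle of the free edge. The point is on the knob's axis 28 mm above the face; seen from the hinge, closed, it is 145 mm toward -x of the sanitiser and 34 mm up. The knob can pivot between fingers that close along the hinge line.
- board: Fixed white baking board with a fruit print, 200 x 165 mm, 5 mm thick. Origin: centre of its underside.
- basket_front: Fixed open black plastic basket with pierced walls (the front one of two), 150 mm (its x) by 215 mm (its y), 75 mm high, walls 3 mm, inner floor 3 mm above its origin. Origin: centre of its underside. It is in the same spot every time. A wall cabinet hangs over its far half, 0.6 m above the counter: keep the wrist low and do not reach out far there.
- mat: Fixed round cork mat, 80 mm across, 4 mm thick, empty: a free spot. Origin: centre of its underside.
- spice_jar: Bystander: upright spice jar with a red cap, 45 mm across, 106 mm high. Origin: centre of its underside. Leave it standing where it is.
There are look-alikes about, which are no part of the job. What is shaped like the large_ring but blue is not meant.

How it is judged:
At the end, for the whole second after the job is handed in: Small ring on the floor of the empty black basket, timer on the board, large ring on the floor of the sanitiser: each within 15 mm of the middle of its place, resting on it (base within 5 mm of its surface), upright within 0.1 rad and at rest; the guard closed to below 0.04 rad (horizontal distance between small_ring and basket_front below 0.015 m and z of small_ring in the frame of basket_front below 0.008 m and angle between each of small_ring, timer, large_ring's own z axis and vertical below 0.1 rad and linear speed of each of small_ring, timer, large_ring below 0.02 m/s and angular speed of each of small_ring, timer, large_ring below 0.2 rad/s and horizontal distance between timer and board below 0.015 m and z of timer in the frame of board below 0.01 m and horizontal distance between large_ring and sanitiser below 0.015 m and z of large_ring in the frame of sanitiser below 0.011 m and value of joint guard below 0.04 rad); the robot touches nothing.
It fails at once if the spice jar is moved more than 30 mm or tipped (distance of spice_jar from where it was at the start of the episode above 0.03 m or angle between spice_jar's own z axis and vertical above 0.3 rad).
It also fails if it takes over 144 s, if anything falls off the work surface, if the arm or the gripper's body presses on something with over 40 N, if the wrist force passes 120 N, or if a joint passes its speed limit or range.

ROBOT

A 6-joint arm with a two-finger parallel gripper is mounted at the origin on a cart in front of the work surface, level with it; the furniture and walls round the work are solid. World frame = base frame: x ahead of the robot, y to its left, z up, the work surface at z = 0. Lengths are in m, angles in rad, forces in N, time in s.
With the tool pointing down it reaches from about 0.35 to 0.975 m from the base axis. Payload 4.9 kg.
Tool frame: the origin (TCP) lies at the very end of the fingers, on their centre line; the grasp point (between the pads) lies ctrl.grip_point_offset behind it (ctrl.grip_point_offset is the distance from the TCP to the grasp point, in m); z points along the fingers, y is the line along which they close (so a half turn about z gives the same grasp; the last joint's range is limited). The gripper opens to 85 mm and grips with 20 to 120 N. Pads are 22 mm wide; open, the fingers measure 114 mm over their backs; the gripper's body (76 mm by 85 mm) begins 54 mm behind the grasp point. The pads swing forward as they close: fully open they stand 13 mm farther back than shut.
Start: joints at [1.205, 0.053, 1.613, -0, 1.476, -0.119], TCP at [0.153, 0.606, 0.231] pointing down, gripper open.
Joint ranges: [-3.01, 3.01], [-1.01, 2.22], [0.06, 2.58], [-1.02, 4.17], [0.09, 2.62], [-3.14, 3.14]. Speed limits (rad/s): [2.57, 2.57, 3.14, 3.14, 3.14, 3.14].

INTERFACE

Orientations are given as a rotation vector (axis times angle).
In Python, from station import ctrl gives the robot as it stands. The module is installed in compiled form; this text tells all that it offers.
- The arm moves only by the tool drive_tool, never from a script. Its argument "steps" is a list of rows, each an object with "translation": the shift along the tool's x, y, z normalised to -1 to 1, where 1 is 4 cm, a list of three; "angular": the turn, a rotation vector about the tool's x, y, z normalised to -1 to 1, where 1 is 8 degrees, a list of three; "gripper": the opening, from 0 (shut) to 1 (fully open). In form: [{"translation": [dx, dy, dz], "angular": [wx, wy, wz], "gripper": gripper}, ...]. A call has 1 to 8 rows; each row shifts and turns the commanded pose from where the row before left it, along the tool's axes as they then stand; what a row does not reach is not made up. A row lasts 1/8 s, in which the tool goes at most 62.5 mm and 10.7 degrees, less where a joint would pass 70% of its speed; a pose out of reach is approached as far as the arm can. A call with a number of a shift or a turn outside -1 to 1 is refused whole. A call with a gripper value outside its range is refused whole. The fingers move at their own pace and stop on an object; "force" is the grip in N (left out, the last holds). Time passes only in rows, so rows that do not move let the fingers close. It gives the time, the measured TCP pose, the force, the opening and the grip force at its end, in the units of the state.
- ctrl.get_obs(): the state, without advancing time (a new reading comes with each control period).
- ctrl.get_image(name): name is "scene" or "top" or "wrist"; returns a dict with "color" (480x640x3 uint8, red, green, blue), "depth" (480x640 float32, m along the optical axis (not along the pixel's ray), 0 where there is no reading), "fx", "fy", "cx", "cy" (pixels), "R" (3x3) and "t" (3): a world point X has camera coordinates R X + t. Camera axes: x right, y down, z forward; pixel columns grow to the right and rows downward; lengths in m; the calibration is good to about 2 mm. A picture is of the moment at which its call begins.
- ctrl.finish_job(): hands the job in; it is judged then, once.
The state is a dict: "t": time; "q": joint angles; "dq": joint speeds; "effort": joint torques, N m; "tool_pos": TCP position; "tool_rot": TCP orientation; "contact_force": force on the tool from outside, world axes, zero at the start; "wrist_torque": the same for the moment, N m; "opening": finger opening in m; "grip_force": force on a finger pad.
Only numpy, scipy, OpenCV 4.12 (cv2) and the standard library are available. Lean on these libraries where they do the work, as an engineer would, in place of code of your own. Each camera call takes 0.05 s, during which the arm holds its last target. There are 200 camera calls.

## Working session

There is one attempt and no reset: what is moved stays moved. The work goes in short steps, Python scripts to look and compute and a tool call to move; the robot and the scene stay as the last step left them, time stands still between calls to the robot, and variables do not carry over. Pictures are saved under pics/ and viewed, at most 14 in all, crops included, and the job is handed in when it is done.

Besides the shell and the picture viewer there is one more tool, called as a command line: name --argument value ..., lists and objects as JSON in quotes. drive_tool: Moves the arm, as the interface text tells. Its arguments: {"type":"object","properties":{"steps":{"type":"array"},"force":{"type":"number"}},"required":["steps"]}

```bash
mkdir -p pics
cat > h.py <<'E'
import numpy as np, cv2
from scipy.spatial.transform import Rotation as Rn
from station import ctrl
def img(n,save=None):
    d=ctrl.get_image(n)
    if save: cv2.imwrite('pics/'+save,d['color'][:,:,::-1])
    return d
def pts(d):
    v,u=np.mgrid[:480,:640]; z=d['depth']
    c=np.stack([(u-d['cx'])/d['fx']*z,(v-d['cy'])/d['fy']*z,z],-1)
    return (c-d['t'])@d['R']   # R^T (c-t)
def ray(d,u,v,h):
    r=np.array(d['R']).T@np.array([(u-d['cx'])/d['fx'],(v-d['cy'])/d['fy'],1]); o=-np.array(d['R']).T@np.array(d['t'])
    return o+r*(h-o[2])/r[2]
def st():
    o=ctrl.get_obs(); print({k:np.round(o[k],3).tolist() for k in ('t','q','tool_pos','tool_rot','contact_force','opening','grip_force')})
    return o
E
python3 - <<'E'
from h import *
for n in('scene','top'):
    d=img(n,n+'0.png'); print(n,np.round(-np.array(d['R']).T@d['t'],3),d['fx'])
    np.savez(n+'0.npz',**d)
o=st(); print(np.round(Rn.from_rotvec(o['tool_rot']).as_matrix(),3),ctrl.grip_point_offset)
E
```

```text
scene [-0.529 -0.516  0.877] 528.5224155981633
top [0.225 0.104 1.39 ] 438.3472972358483
{'t': 0.1, 'q': [1.205, 0.053, 1.614, -0.0, 1.476, -0.119], 'tool_pos': [0.152, 0.606, 0.23], 'tool_rot': [-0.387, -3.117, 0.003], 'contact_force': [-0.757, -0.017, 0.261], 'opening': 0.085, 'grip_force': 0.0}
[[-0.97   0.244 -0.001]
 [ 0.244  0.97  -0.002]
 [ 0.    -0.002 -1.   ]] 0.0187
```

View pics/scene0.png

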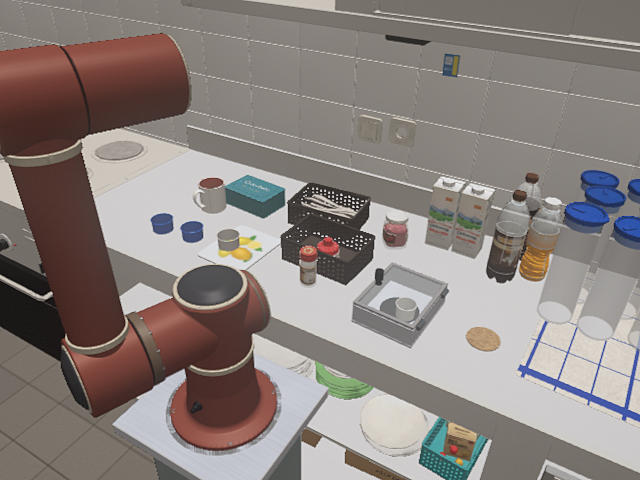

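View pics/top0.png

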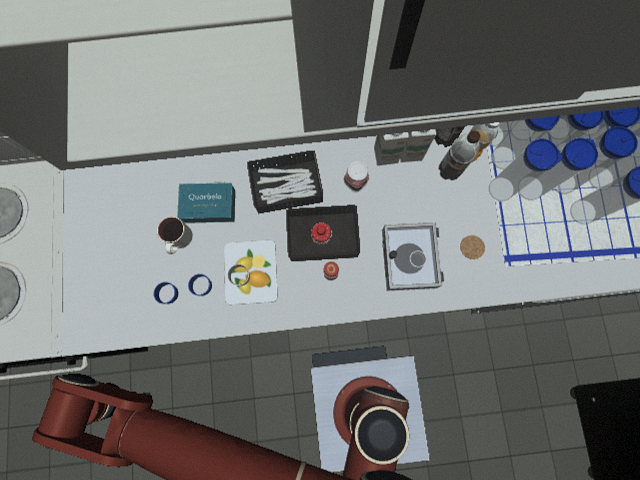

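The scene view shows the sanitiser (400,303), mat (484,338), front basket (328,248) with the red timer, jar (308,265) and the board with the grey ring (229,240). In the top view these are sanitiser (412,256), small ring (417,259), large ring (238,275), timer (320,232), jar (331,269) and mat (472,247).

Could be mistaken for the targets (top view):
- **Large ring:** blue rings at (166,293) and (200,285). The grey one on the board (238,275) is meant.
- **Basket:** the rear basket (285,182) is full. The front one (323,232) is meant.
- **Small ring:** the round dark spot (410,258) is only the floor mark. The ring is at about (417,259).

Run:
```python
from h import *
d=dict(np.load('top0.npz')); c=d['color']; P=pts(d)
print(np.round(d['R'],3).tolist())
hsv=cv2.cvtColor(c,cv2.COLOR_RGB2HSV)
def comp(mask,box,name,h):
    u0,v0,u1,v1=box; m=np.zeros((480,640),np.uint8); m[v0:v1,u0:u1]=mask[v0:v1,u0:u1]
    cs,_=cv2.findContours(m,cv2.RETR_EXTERNAL,cv2.CHAIN_APPROX_NONE); k=max(cs,key=cv2.contourArea)
    r=cv2.minAreaRect(cv2.convexHull(k)); b=cv2.boxPoints(r)
    W=np.array([ray(d,*p,h)[:2] for p in b]); e=np.diff(np.vstack([W,W[:1]]),axis=0)
    print(name,'px',np.round(r[0],1),'ctr',np.round(W.mean(0),4),'sides',np.round(np.linalg.norm(e,axis=1),3),'ang',np.round(np.degrees(np.arctan2(e[:,1],e[:,0])),1))
Z=P[...,2]
M=lambda x:(x).astype(np.uint8)*255
dark=M(hsv[...,2]<75)
comp(dark,(280,198,366,266),'basket',.075)
comp(M((Z>.045)&(Z<.075)),(375,215,447,297),'san',.058)
comp(M((hsv[...,2]>215)&(hsv[...,1]<25)|(hsv[...,1]>120)),(215,230,287,312),'board',.005)
comp(M((hsv[...,1]>90)),(455,230,490,265),'mat',.004)
red=M(((hsv[...,0]<8)|(hsv[...,0]>172))&(hsv[...,1]>120))
comp(red,(303,215,340,250),'timer',.04)
comp(red,(320,258,345,282),'jar',.1)
m=(Z>.02)&(Z<.06); m2=np.zeros_like(m); m2[255:292,220:262]=m[255:292,220:262]
q=P[m2]; print('ring pts',len(q),q.min(0),q.max(0))
m=(Z>.035)&(Z<.05);
for a,b in((400,435),):
  m2=np.zeros_like(m); m2[240:280,395:435]=m[240:280,395:435]; q=P[m2]; print('small',len(q),q.min(0) if len(q) else 0,q.max(0) if len(q) else 0)
cr=lambda u0,v0,u1,v1:cv2.resize(c[v0:v1,u0:u1],None,fx=5,fy=5,interpolation=cv2.INTER_CUBIC)
A=np.hstack([cr(215,235,290,310),cr(375,220,450,295)]); cv2.imwrite('pics/crop1.png',A[:,:,::-1])
```

```text
[[-0.114, -0.994, -0.006], [-0.971, 0.112, -0.211], [0.211, -0.018, -0.977]]
basket px [319.7 227.5] ctr [0.5693 0.0818] sides [0.242 0.202 0.235 0.201] ang [-92.9 176.   87.1  -1.9]
san px [412.7 254.8] ctr [ 0.4541 -0.1944] sides [0.177 0.21  0.172 0.209] ang [-91.  175.6  88.9  -2.9]
board px [253.  280.5] ctr [0.4374 0.3111] sides [0.097 0.059 0.096 0.058] ang [ -73.2 -162.6  106.6   18.2]
mat px [472.4 246.7] ctr [ 0.4662 -0.4015] sides [0.074 0.073 0.074 0.072] ang [ -78.1 -172.6  101.8    8. ]
timer px [321. 232.] ctr [0.5619 0.0789] sides [0.057 0.059 0.057 0.059] ang [-96.6 173.3  83.4  -6.2]
jar px [331.  268.5] ctr [0.4322 0.0631] sides [0.04 0.04 0.04 0.04] ang [ -51.2 -142.1  128.6   38.1]
ring pts 122 [0.42483065 0.31864327 0.02023605] [0.49190129 0.3842267  0.05004836]
small 0 0 0
```

View pics/crop1.png

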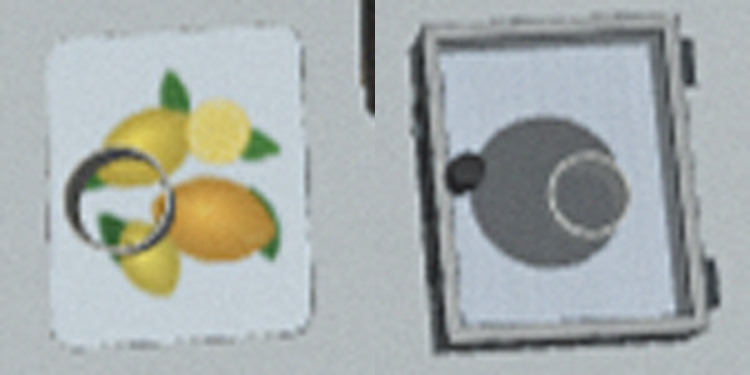

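The crop confirms both choices. The left half shows the grey ring on the fruit-print board, around crop (120,200). The right half shows the closed guard with its knob at (465,173), the hinges on the right, and the small ring's rim at (590,195).

```bash
cat >> h.py <<'E'
def plan(tx,ty,tz,yaw=None):
    """print shift in tool axes in units of 4cm, and turn about tool z in 8deg units so that tool y points at yaw(deg, mod 180)"""
    o=st(); R=Rn.from_rotvec(o['tool_rot']).as_matrix()
    s=R.T@(np.array([tx,ty,tz])-o['tool_pos'])/.04
    a=np.degrees(np.arctan2(R[1,1],R[0,1]))
    print('shift units',np.round(s,2),'tool y yaw',round(a,1),'tilt',np.round(R[:2,2],3))
    if yaw is not None:
        dd=(yaw-a+90)%180-90
        print('turn z units (tool z down => neg of yaw)',round(-dd/8,2))
E
python3 - <<'E'
from h import *
d=dict(np.load('top0.npz'))
S=lambda L,h:np.array([ray(d,u,v,h) for u,v in L])
s=S([(385,225),(434,222.4),(441,285),(391,288.4)],.0615); print('san',s.mean(0),np.linalg.norm(np.diff(s,axis=0),axis=1)); 
ax=(s[1]+s[2]-s[0]-s[3]);print('san x axis deg',np.degrees(np.arctan2(ax[1],ax[0])))
b=S([(224.2,241),(275,240),(277.8,302),(226.6,304.6)],.005); print('board',b.mean(0),np.linalg.norm(np.diff(b,axis=0),axis=1))
print('knob top',ray(d,393,254.6,.1),'small',ray(d,418,259,.044),'spot',ray(d,409.3,258.4,.006),'large',ray(d,239,275.3,.024))
print('large rim', ray(d,239.2,275,.043))
print('timer knob',ray(d,320.8,232,.05))
P=pts(d); print('table z',np.median(P[300:320,300:340,2]), 'timer region', [np.round(P[v,321],3).tolist() for v in range(222,244,3)])
E
```

```text
san [ 0.45219297 -0.19339657  0.0615    ] [0.15379778 0.19709211 0.15238603]
san x axis deg -93.06871183939639
board [0.46730283 0.31548389 0.005     ] [0.16487831 0.20068323 0.16115994]
knob top [ 0.4527052  -0.12626562  0.1       ] small [ 0.43983457 -0.21154468  0.044     ] spot [ 0.45102316 -0.19309217  0.006     ] large [0.45595405 0.35072873 0.024     ]
large rim [0.45360836 0.34661063 0.043     ]
timer knob [0.55931945 0.07976733 0.05      ]
table z 0.0012841617238695106 timer region [[0.596, 0.075, 0.035], [0.584, 0.076, 0.043], [0.569, 0.078, 0.063], [0.559, 0.079, 0.065], [0.553, 0.08, 0.051], [0.545, 0.081, 0.041], [0.536, 0.082, 0.039], [0.532, 0.083, 0.015]]
```

drive_tool --steps '[{"translation": [0,0,-1],"angular": [0,0,0],"gripper": 0.6},{"translation": [-1,-1,0],"angular": [0,0,0],"gripper": 0.6},{"translation": [-1,-1,0],"angular": [0,0,0],"gripper": 0.6},{"translation": [-1,-1,0],"angular": [0,0,0],"gripper": 0.6},{"translation": [-1,-1,0],"angular": [0,0,0],"gripper": 0.6}]'

```text
t: 0.72
tool_pos: [0.2692, 0.4101, 0.2707]
tool_rot: [-0.386, -3.118, 0.001]
contact_force: [0.5, -0.1, -0.1]
opening: 0.0512
grip_force: 0.0
```

drive_tool --steps '[{"translation": [-1,-0.7,0],"angular": [0,0,0],"gripper": 0.6},{"translation": [-1,-0.7,0],"angular": [0,0,0],"gripper": 0.6},{"translation": [-1,-0.7,0],"angular": [0,0,0],"gripper": 0.6},{"translation": [-1,-0.7,0],"angular": [0,0,0],"gripper": 0.6},{"translation": [-1,-0.7,0],"angular": [0,0,0],"gripper": 0.6},{"translation": [-1,-0.7,0],"angular": [0,0,0],"gripper": 0.6},{"translation": [-1,-0.7,0],"angular": [0,0,0],"gripper": 0.6},{"translation": [-1,-0.7,0],"angular": [0,0,0],"gripper": 0.6}]'

```text
t: 1.72
tool_pos: [0.525, 0.115, 0.2708]
tool_rot: [-0.387, -3.117, -0.0]
contact_force: [1.1, 0.9, 0.3]
opening: 0.051
grip_force: 0.0
```

drive_tool --steps '[{"translation": [-1,-0.6,0],"angular": [0,0,0],"gripper": 0.6},{"translation": [0,0,0],"angular": [0,0,0],"gripper": 0.6}]'

```text
t: 1.98
tool_pos: [0.5582, 0.0812, 0.2702]
tool_rot: [-0.392, -3.115, 0.001]
contact_force: [0.2, -0.5, 0.6]
opening: 0.0513
grip_force: 0.0
```

Run:
```python
from h import *
d=img('wrist','w1.png'); np.savez('w1.npz',**d)
plan(.56,.08,.2)
hsv=cv2.cvtColor(d['color'],cv2.COLOR_RGB2HSV); P=pts(d)
red=((hsv[...,0]<8)|(hsv[...,0]>172))&(hsv[...,1]>120)
near=np.hypot(P[...,0]-.56,P[...,1]-.08)<.05
q=P[red&near&(P[...,2]>.054)]; print('knob top',len(q),np.round(q.min(0),4),np.round(q.max(0),4),np.round((q.min(0)+q.max(0))/2,4))
q=P[red&near&(P[...,2]>.02)]; print('all',len(q),np.round((q.min(0)+q.max(0))/2,4),np.ptp(q,0))
print('cam',-d['R'].T@d['t'])
```

```text
{'t': 2.025, 'q': [0.015, -0.113, 1.71, 0.0, 1.546, -1.307], 'tool_pos': [0.557, 0.082, 0.27], 'tool_rot': [-0.39, -3.115, -0.0], 'contact_force': [-0.159, -0.548, -0.189], 'opening': 0.051, 'grip_force': 0.0}
shift units [-0.08 -0.04  1.76] tool y yaw 75.7 tilt [-0.002  0.   ]
knob top 609 [0.551  0.0352 0.0541] [0.5758 0.0928 0.3246] [0.5634 0.064  0.1893]
all 2956 [0.5632 0.0727 0.1742] [0.06134919 0.07495832 0.30071049]
cam [0.48696332 0.09987342 0.41276209]
```

View pics/w1.png

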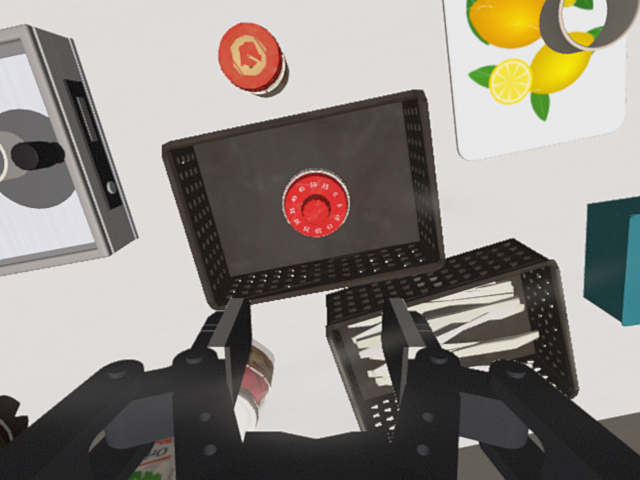

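The wrist view shows the timer with its knob at (315,209), the basket rim corners at (163,145), (423,91), (442,262) and (212,305), and the jar at (251,57).

Run:
```python
from h import *
d=dict(np.load('w1.npz')); P=pts(d)
hsv=cv2.cvtColor(d['color'],cv2.COLOR_RGB2HSV)
s=np.array([ray(d,u,v,.075) for u,v in [(163,145),(423,91),(442,262),(212,305)]]); print('basket',s.mean(0),np.linalg.norm(np.diff(s,axis=0),axis=1),np.degrees(np.arctan2(*(s[1]-s[0])[1::-1])))
red=((hsv[...,0]<8)|(hsv[...,0]>172))&(hsv[...,1]>120)
v,u=np.mgrid[:480,:640]; b=(u>270)&(u<360)&(v>160)&(v<245)
for lo,hi in((.055,.08),(.02,.055)):
    q=P[red&b&(P[...,2]>lo)&(P[...,2]<hi)]; print(len(q),q.min(0),q.max(0),(q.min(0)+q.max(0))/2,np.median(q,0))
print('ray knob',ray(d,315,209,.063))
print('floor z',P[180,230],P[240,260])
```

```text
basket [0.55480405 0.07579504 0.075     ] [0.21757595 0.1486779  0.217066  ] 86.80535901889773
598 [0.55098579 0.06722722 0.05517507] [0.5758309  0.09276922 0.06611655] [0.56340834 0.07999822 0.06064581] [0.56252556 0.0801414  0.06262647]
2357 [0.53248627 0.04780054 0.02386804] [0.59383547 0.11014233 0.05488604] [0.56316087 0.07897143 0.03937704] [0.55704628 0.08170991 0.04127117]
ray knob [0.56098294 0.07973528 0.063     ]
floor z [ 0.52209934 -0.00167076  0.00241157] [0.59237987 0.00965635 0.00203052]
```

drive_tool --steps '[{"translation": [-0.16,0,1],"angular": [0,0,0],"gripper": 0.6},{"translation": [0,0,1],"angular": [0,0,0],"gripper": 0.6},{"translation": [0,0,1],"angular": [0,0,0],"gripper": 0.6},{"translation": [0,0,1],"angular": [0,0,0],"gripper": 0.6},{"translation": [0,0,0.8],"angular": [0,0,0],"gripper": 0.6},{"translation": [0,0,0.6],"angular": [0,0,0],"gripper": 0.6},{"translation": [0,0,0],"angular": [0,0,0],"gripper": 0.6}]' --force 40

```text
t: 2.9
tool_pos: [0.5606, 0.0828, 0.0529]
tool_rot: [-0.384, -3.113, 0.001]
contact_force: [0.2, -0.4, -0.1]
opening: 0.0509
grip_force: 0.0
```

Run:
```python
from h import *
plan(.563,.080,.051)
```

```text
{'t': 2.9, 'q': [0.015, 0.098, 1.881, 0.0, 1.168, -1.31], 'tool_pos': [0.561, 0.083, 0.053], 'tool_rot': [-0.384, -3.113, 0.001], 'contact_force': [0.214, -0.429, -0.05], 'opening': 0.051, 'grip_force': 0.0}
shift units [-0.07 -0.05  0.05] tool y yaw 75.9 tilt [-0.006  0.   ]
```

drive_tool --steps '[{"translation": [-0.07,-0.05,0.04],"angular": [0,0,0],"gripper": 0.3},{"translation": [0,0,0],"angular": [0,0,0],"gripper": 0},{"translation": [0,0,0],"angular": [0,0,0],"gripper": 0},{"translation": [0,0,0],"angular": [0,0,0],"gripper": 0},{"translation": [0,0,-0.5],"angular": [0,0,0],"gripper": 0},{"translation": [0,0,-0.8],"angular": [0,0,0],"gripper": 0},{"translation": [0,0,-1],"angular": [0,0,0],"gripper": 0},{"translation": [0,0,-1],"angular": [0,0,0],"gripper": 0}]'

```text
t: 3.9
tool_pos: [0.5651, 0.0792, 0.1873]
tool_rot: [-0.387, -3.117, 0.0]
contact_force: [0.8, -0.1, -1.3]
opening: 0.0216
grip_force: 38.5
```

Run:
```python
from h import *
plan(.466,-.4015,.19)
```

```text
{'t': 3.9, 'q': [0.009, -0.045, 1.785, 0.0, 1.402, -1.315], 'tool_pos': [0.565, 0.079, 0.187], 'tool_rot': [-0.387, -3.117, 0.0], 'contact_force': [0.818, -0.104, -1.258], 'opening': 0.022, 'grip_force': 38.472}
shift units [ -0.53 -12.26  -0.07] tool y yaw 75.9 tilt [-0.  0.]
```

drive_tool --steps '[{"translation": [0,-1,0],"angular": [0,0,0],"gripper": 0},{"translation": [0,-1,0],"angular": [0,0,0],"gripper": 0},{"translation": [0,-1,0],"angular": [0,0,0],"gripper": 0},{"translation": [0,-1,0],"angular": [0,0,0],"gripper": 0},{"translation": [0,-1,0],"angular": [0,0,0],"gripper": 0},{"translation": [0,-1,0],"angular": [0,0,0],"gripper": 0},{"translation": [0,-1,0],"angular": [0,0,0],"gripper": 0},{"translation": [0,-1,0],"angular": [0,0,0],"gripper": 0}]'

```text
t: 4.9
tool_pos: [0.4868, -0.2322, 0.1863]
tool_rot: [0.387, 3.117, 0.0]
contact_force: [0.4, 0.5, -0.5]
opening: 0.0214
grip_force: 38.5
```

drive_tool --steps '[{"translation": [-0.3,-1,0],"angular": [0,0,0],"gripper": 0},{"translation": [-0.2,-1,0],"angular": [0,0,0],"gripper": 0},{"translation": [0,-1,0],"angular": [0,0,0],"gripper": 0},{"translation": [0,-1,0],"angular": [0,0,0],"gripper": 0},{"translation": [0,-0.2,0],"angular": [0,0,0],"gripper": 0},{"translation": [0,0,0],"angular": [0,0,0],"gripper": 0}]'

```text
t: 5.65
tool_pos: [0.4656, -0.3988, 0.1858]
tool_rot: [-0.388, -3.117, -0.001]
contact_force: [0.7, 1.4, -2.5]
opening: 0.0218
grip_force: 38.6
```

Run:
```python
from h import *
d=img('top'); hsv=cv2.cvtColor(d['color'],cv2.COLOR_RGB2HSV)
d=img('wrist','w2.png'); np.savez('w2.npz',**d)
plan(.466,-.4015,.0535)
```

```text
{'t': 5.75, 'q': [-0.828, 0.056, 1.687, 0.0, 1.4, -2.153], 'tool_pos': [0.466, -0.398, 0.186], 'tool_rot': [-0.385, -3.118, -0.001], 'contact_force': [0.965, -0.132, -1.137], 'opening': 0.021, 'grip_force': 38.591}
shift units [-0.02 -0.09  3.31] tool y yaw 75.9 tilt [-0.     0.001]
```

View pics/w2.png

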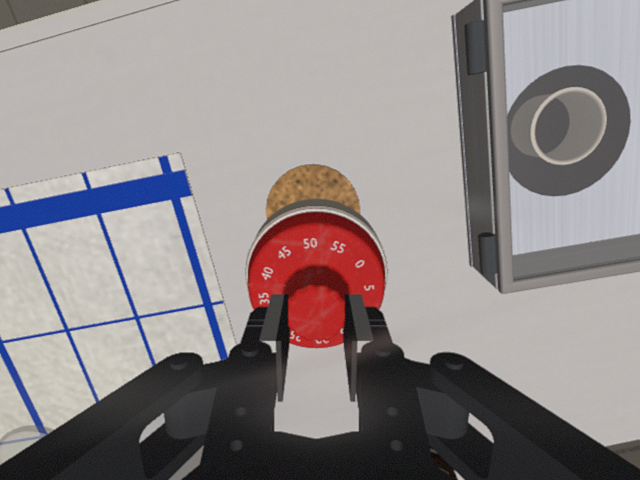

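The timer is held level between the fingers, with its knob at (315,295). The mat shows beneath it at (313,195), so I'll lower it.

drive_tool --steps '[{"translation": [0,-0.09,0.8],"angular": [0,0,0],"gripper": 0},{"translation": [0,0,0.9],"angular": [0,0,0],"gripper": 0},{"translation": [0,0,0.8],"angular": [0,0,0],"gripper": 0},{"translation": [0,0,0.5],"angular": [0,0,0],"gripper": 0},{"translation": [0,0,0.2],"angular": [0,0,0],"gripper": 0},{"translation": [0,0,0.08],"angular": [0,0,0],"gripper": 0},{"translation": [0,0,0],"angular": [0,0,0],"gripper": 0}]'

```text
t: 6.62
tool_pos: [0.4661, -0.4032, 0.0565]
tool_rot: [0.386, 3.115, -0.003]
contact_force: [-1.4, 0.5, 0.7]
opening: 0.0215
grip_force: 39.0
```

Run:
```python
from h import *
plan(.466,-.4015,.0535)
d=dict(np.load('w2.npz'));P=pts(d);print('timer top z',P[225,290])
```

```text
{'t': 6.625, 'q': [-0.834, 0.196, 1.764, 0.0, 1.178, -2.158], 'tool_pos': [0.466, -0.403, 0.056], 'tool_rot': [0.386, 3.115, -0.003], 'contact_force': [-1.385, 0.515, 0.745], 'opening': 0.022, 'grip_force': 38.961}
shift units [0.01 0.04 0.07] tool y yaw 75.9 tilt [ 0.002 -0.002]
timer top z [ 0.43286315 -0.40084648  0.16690439]
```

drive_tool --steps '[{"translation": [0,0,0.03],"angular": [0,0,0],"gripper": 0},{"translation": [0,0,0],"angular": [0,0,0],"gripper": 0.6},{"translation": [0,0,0],"angular": [0,0,0],"gripper": 0.6},{"translation": [0,0,0],"angular": [0,0,0],"gripper": 0.6},{"translation": [0,0,-0.6],"angular": [0,0,0],"gripper": 0.6},{"translation": [0,0,-1],"angular": [0,0,0],"gripper": 0.6},{"translation": [0,0,-1],"angular": [0,0,0],"gripper": 0.6},{"translation": [0,0,-1],"angular": [0,0,0.4],"gripper": 0.6}]'

```text
t: 7.62
tool_pos: [0.4649, -0.4023, 0.1984]
tool_rot: [-0.476, -3.105, -0.0]
contact_force: [-0.3, -0.7, -0.2]
opening: 0.0516
grip_force: 0.0
```

drive_tool --steps '[{"translation": [0,0.8,0],"angular": [0,0,1],"gripper": 0.6},{"translation": [0,0.8,0],"angular": [0,0,1],"gripper": 0.6},{"translation": [0,0,0],"angular": [0,0,1],"gripper": 0.6},{"translation": [0,0,0],"angular": [0,0,1],"gripper": 0.6},{"translation": [0,0,0],"angular": [0,0,1],"gripper": 0.6},{"translation": [0,0,0],"angular": [0,0,1],"gripper": 0.6},{"translation": [0,0,0],"angular": [0,0,1],"gripper": 0.6},{"translation": [0,0,0],"angular": [0,0,1],"gripper": 0.6}]'

```text
t: 8.62
tool_pos: [0.4882, -0.3429, 0.1971]
tool_rot: [-2.053, -2.378, -0.0]
contact_force: [-0.5, -0.2, -0.4]
opening: 0.0515
grip_force: 0.0
```

drive_tool --steps '[{"translation": [-0.5,0,0],"angular": [0,0,1],"gripper": 0.6},{"translation": [-0.5,0,0],"angular": [0,0,0.5],"gripper": 0.6},{"translation": [0,0,0],"angular": [0,0,0],"gripper": 0.6}]'

```text
t: 9.0
tool_pos: [0.4912, -0.3835, 0.197]
tool_rot: [-2.286, -2.155, -0.0]
contact_force: [-0.5, 0.5, -0.5]
opening: 0.0512
grip_force: 0.0
```

Run:
```python
from h import *
plan(.4527,-.1263,.2,-3.1)
d=img('wrist','w3.png'); np.savez('w3.npz',**d)
```

```text
{'t': 9.0, 'q': [-0.782, 0.071, 1.651, 0.0, 1.419, -0.723], 'tool_pos': [0.491, -0.383, 0.197], 'tool_rot': [-2.286, -2.155, -0.0], 'contact_force': [-0.541, 0.546, -0.459], 'opening': 0.051, 'grip_force': 0.0}
shift units [ 6.36 -1.34 -0.07] tool y yaw -3.4 tilt [-0.  0.]
turn z units (tool z down => neg of yaw) -0.03
```

View pics/w3.png

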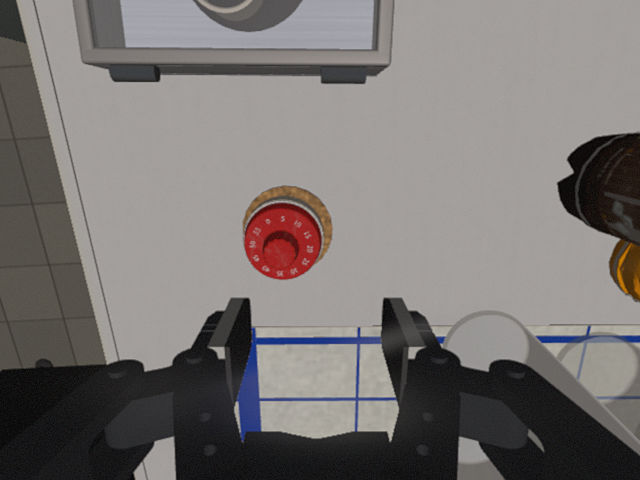

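The timer stands upright on the mat at (283,242), and the sanitiser hinge is at the top of the picture. Next I'll go to the guard knob.

drive_tool --steps '[{"translation": [1,-0.33,0],"angular": [0,0,0],"gripper": 0.6},{"translation": [1,-0.33,0],"angular": [0,0,0],"gripper": 0.6},{"translation": [1,-0.33,0],"angular": [0,0,0],"gripper": 0.6},{"translation": [1,-0.33,0],"angular": [0,0,0],"gripper": 0.6},{"translation": [1,0,0],"angular": [0,0,0],"gripper": 0.6},{"translation": [1,0,0],"angular": [0,0,0],"gripper": 0.6},{"translation": [0.36,0,0],"angular": [0,0,0],"gripper": 0.6},{"translation": [0,0,0],"angular": [0,0,0],"gripper": 0.6}]'

```text
t: 10.05
tool_pos: [0.4535, -0.125, 0.1973]
tool_rot: [2.282, 2.158, -0.0]
contact_force: [-0.2, -1.2, 0.4]
opening: 0.0511
grip_force: 0.0
```

Run:
```python
from h import *
plan(.4527,-.1263,.07,-3.1)
d=img('wrist','w4.png'); np.savez('w4.npz',**d)
P=pts(d); m=(P[...,2]>.085)&(P[...,2]<.11)&(np.hypot(P[...,0]-.4527,P[...,1]+.1263)<.04)
q=P[m]; print('knob',len(q),q.min(0),q.max(0),(q.min(0)+q.max(0))/2,np.median(q,0))
```

```text
{'t': 10.05, 'q': [-0.427, -0.309, 1.999, -0.0, 1.452, -0.371], 'tool_pos': [0.454, -0.125, 0.197], 'tool_rot': [2.282, 2.158, -0.0], 'contact_force': [-0.233, -1.176, 0.42], 'opening': 0.051, 'grip_force': 0.0}
shift units [-0.03 -0.02  3.18] tool y yaw -3.2 tilt [ 0.    -0.001]
turn z units (tool z down => neg of yaw) -0.01
knob 1025 [ 0.44593948 -0.13675393  0.08503707] [ 0.46755125 -0.11528746  0.10315845] [ 0.45674536 -0.1260207   0.09409776] [ 0.45678182 -0.12438593  0.10099089]
```

View pics/w4.png

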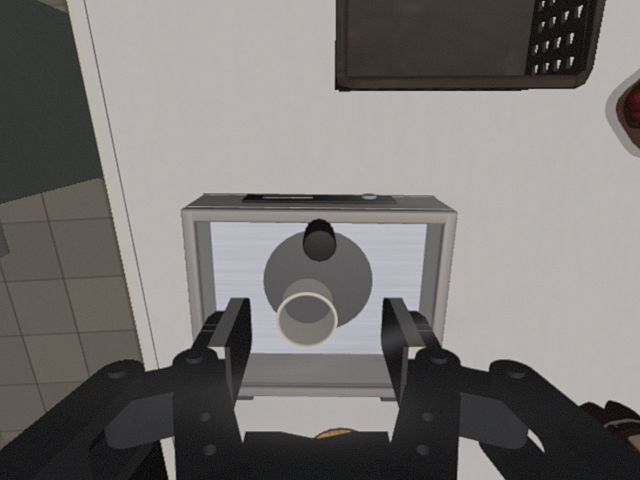

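The knob is at (319,240), the small ring's rim at (307,318) and the hinge at the bottom of the box. I'll descend on the knob.

drive_tool --steps '[{"translation": [-0.03,0.08,0.8],"angular": [0,0,0],"gripper": 0.6},{"translation": [0,0,0.8],"angular": [0,0,0],"gripper": 0.6},{"translation": [0,0,0.8],"angular": [0,0,0],"gripper": 0.6},{"translation": [0,0,0.5],"angular": [0,0,0],"gripper": 0.6},{"translation": [0,0,0.23],"angular": [0,0,0],"gripper": 0.6},{"translation": [0,0,0],"angular": [0,0,0],"gripper": 0.6},{"translation": [0,0,0],"angular": [0,0,0],"gripper": 0},{"translation": [0,0,0],"angular": [0,0,0],"gripper": 0}]' --force 30

```text
t: 11.1
tool_pos: [0.4555, -0.1275, 0.0734]
tool_rot: [-2.283, -2.155, 0.006]
contact_force: [-9.2, 0.6, 4.8]
opening: 0.0209
grip_force: 29.1
```

drive_tool --steps '[{"translation": [0,0,0],"angular": [0,0,0],"gripper": 0},{"translation": [0,0,0],"angular": [0,0,0],"gripper": 0}]'

```text
t: 11.35
tool_pos: [0.4555, -0.1275, 0.0734]
tool_rot: [-2.283, -2.155, 0.005]
contact_force: [-8.5, -0.2, 7.9]
opening: 0.0207
grip_force: 29.3
```

Run:
```python
from h import *
plan(.4565,-.1265,.071,-3.1)
# arc increments in tool units: toward hinge (-tool x), up(-tool z)
th=np.arange(0,1.66,.15)
a=145*np.cos(th)-34*np.sin(th); u=145*np.sin(th)+34*np.cos(th)
print(np.round(np.c_[th[1:],np.diff(a)/40,-np.diff(u)/40],2))
```

```text
{'t': 11.35, 'q': [-0.429, -0.16, 2.094, -0.003, 1.211, -0.37], 'tool_pos': [0.456, -0.127, 0.073], 'tool_rot': [-2.283, -2.155, 0.005], 'contact_force': [-8.485, -0.218, 7.949], 'opening': 0.021, 'grip_force': 29.275}
shift units [0.03 0.02 0.06] tool y yaw -3.3 tilt [-0.004 -0.001]
turn z units (tool z down => neg of yaw) -0.03
[[ 0.15 -0.17 -0.53]
 [ 0.3  -0.25 -0.5 ]
 [ 0.45 -0.32 -0.46]
 [ 0.6  -0.38 -0.41]
 [ 0.75 -0.44 -0.34]
 [ 0.9  -0.49 -0.28]
 [ 1.05 -0.52 -0.2 ]
 [ 1.2  -0.55 -0.12]
 [ 1.35 -0.56 -0.04]
 [ 1.5  -0.56  0.05]
 [ 1.65 -0.54  0.13]]
```

drive_tool --steps '[{"translation": [-0.17,0.02,-0.53],"angular": [0,0,0],"gripper": 0},{"translation": [-0.25,0,-0.5],"angular": [0,0,0],"gripper": 0},{"translation": [-0.32,0,-0.46],"angular": [0,0,0],"gripper": 0},{"translation": [-0.38,0,-0.41],"angular": [0,0,0],"gripper": 0},{"translation": [0,0,0],"angular": [0,0,0],"gripper": 0}]'

```text
t: 11.98
tool_pos: [0.4526, -0.172, 0.1485]
tool_rot: [-2.282, -2.151, 0.005]
contact_force: [-9.8, 2.9, 0.6]
opening: 0.0208
grip_force: 30.4
```

drive_tool --steps '[{"translation": [-0.44,0,-0.34],"angular": [0,0,0],"gripper": 0},{"translation": [-0.49,0,-0.28],"angular": [0,0,0],"gripper": 0},{"translation": [-0.52,0,-0.2],"angular": [0,0,0],"gripper": 0},{"translation": [0,0,0],"angular": [0,0,0],"gripper": 0}]'

```text
t: 12.48
tool_pos: [0.4487, -0.2303, 0.1811]
tool_rot: [-2.282, -2.15, 0.007]
contact_force: [-11.8, 1.6, 3.1]
opening: 0.0206
grip_force: 30.8
```

drive_tool --steps '[{"translation": [-0.55,0,-0.12],"angular": [0,0,0],"gripper": 0},{"translation": [-0.56,0,-0.04],"angular": [0,0,0],"gripper": 0},{"translation": [-0.56,0,0.05],"angular": [0,0,0],"gripper": 0},{"translation": [-0.54,0,0.13],"angular": [0,0,0],"gripper": 0},{"translation": [0,0,0],"angular": [0,0,0],"gripper": 0}]'

```text
t: 13.1
tool_pos: [0.4428, -0.3194, 0.1799]
tool_rot: [-2.283, -2.149, 0.01]
contact_force: [-12.9, -1.2, 2.4]
opening: 0.0207
grip_force: 29.5
```

drive_tool --steps '[{"translation": [0,0,0],"angular": [0,0,0],"gripper": 0.6},{"translation": [0,0,0],"angular": [0,0,0],"gripper": 0.6},{"translation": [0,0,0],"angular": [0,0,0],"gripper": 0.6},{"translation": [0,0,-0.6],"angular": [0,0,0],"gripper": 0.6},{"translation": [0,0,-1],"angular": [0,0,0],"gripper": 0.6},{"translation": [0,0,-0.6],"angular": [0,0,0],"gripper": 0.6},{"translation": [0,0,0],"angular": [0,0,0],"gripper": 0.8}]'

```text
t: 13.98
tool_pos: [0.4475, -0.3187, 0.2711]
tool_rot: [2.281, 2.152, 0.001]
contact_force: [-0.2, 0.1, -0.1]
opening: 0.0678
grip_force: 0.0
```

Run:
```python
from h import *
plan(.44,-.2115,.27,-3.1)
d=img('top','t2.png'); np.savez('t2.npz',**d)
c=d['color'][200:300,370:490]; cv2.imwrite('pics/crop2.png',cv2.resize(c,None,fx=5,fy=5,interpolation=cv2.INTER_CUBIC)[:,:,::-1])
```

```text
{'t': 13.975, 'q': [-0.754, -0.153, 1.745, 0.0, 1.543, -0.697], 'tool_pos': [0.448, -0.319, 0.271], 'tool_rot': [2.281, 2.152, 0.001], 'contact_force': [-0.16, 0.079, -0.127], 'opening': 0.068, 'grip_force': 0.0}
shift units [ 2.66 -0.34  0.02] tool y yaw -3.3 tilt [ 0.004 -0.004]
turn z units (tool z down => neg of yaw) -0.03
```

View pics/crop2.png

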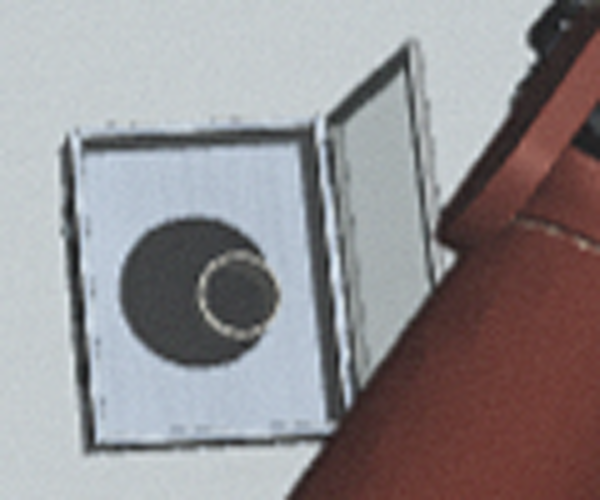

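The guard stands open on the right. The small ring is free at crop (239,295) and the spot centre is at (194,290).

drive_tool --steps '[{"translation": [1,-0.1,0],"angular": [0,0,0],"gripper": 0.95},{"translation": [1,-0.1,0],"angular": [0,0,0],"gripper": 0.95},{"translation": [0.66,-0.14,0],"angular": [0,0,0],"gripper": 0.95},{"translation": [0,0,0],"angular": [0,0,0],"gripper": 0.95}]'

```text
t: 14.52
tool_pos: [0.4384, -0.2093, 0.2661]
tool_rot: [-2.281, -2.157, 0.001]
contact_force: [0.2, -0.4, 0.2]
opening: 0.0813
grip_force: 0.0
```

Run:
```python
from h import *
d=img('wrist','w5.png'); np.savez('w5.npz',**d); P=pts(d)
near=np.hypot(P[...,0]-.44,P[...,1]+.2115)<.05
m=near&(P[...,2]>.034)&(P[...,2]<.05)
q=P[m]; print('ring',len(q),q.min(0),q.max(0),(q.min(0)+q.max(0))/2)
(cx,cy),r=cv2.minEnclosingCircle(np.float32(q[:,:2]*1000)); print('circle',cx,cy,r)
g=cv2.cvtColor(d['color'],cv2.COLOR_RGB2GRAY)
f=(P[...,2]<.012)&(P[...,2]>-.002)&(np.hypot(P[...,0]-.4525,P[...,1]+.1925)<.06)&(g<100)
q=P[f]; (cx,cy),r=cv2.minEnclosingCircle(np.float32(q[:,:2]*1000)); print('spot',cx,cy,r,np.median(q[:,2]),np.percentile(q,[1,99],axis=0).mean(0))
plan(.44,-.2115,.016,-3.1)
```

```text
ring 691 [ 0.41616068 -0.23598168  0.03407608] [ 0.46743234 -0.1845541   0.04512042] [ 0.44179651 -0.21026789  0.03959825]
circle 442.0716247558594 -210.39004516601562 26.06835174560547
spot 452.16351318359375 -191.76527404785156 49.57101821899414 0.006360932672292867 [ 0.45229459 -0.18893051  0.00654496]
{'t': 14.575, 'q': [-0.6, -0.305, 1.881, -0.0, 1.568, -0.543], 'tool_pos': [0.439, -0.21, 0.266], 'tool_rot': [-2.283, -2.156, 0.001], 'contact_force': [0.277, 0.627, 0.403], 'opening': 0.081, 'grip_force': 0.0}
shift units [-0.03  0.05  6.26] tool y yaw -3.3 tilt [-0.002  0.001]
turn z units (tool z down => neg of yaw) -0.02
```

View pics/w5.png

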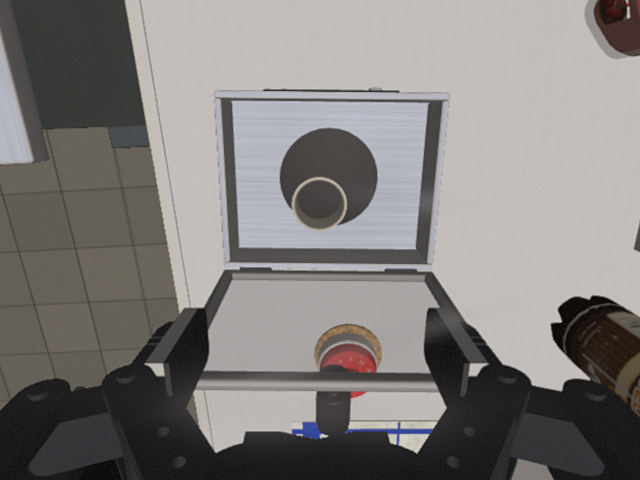

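The guard is open and clear, and the small ring is at (319,203) on the floor spot (328,176). I'll grasp the ring.

drive_tool --steps '[{"translation": [-0.02,0.09,0.8],"angular": [0,0,0],"gripper": 0.95},{"translation": [0,0,1],"angular": [0,0,0],"gripper": 0.95},{"translation": [0,0,1],"angular": [0,0,0],"gripper": 0.95},{"translation": [0,0,1],"angular": [0,0,0],"gripper": 0.95},{"translation": [0,0,0.8],"angular": [0,0,0],"gripper": 0.95},{"translation": [0,0,0.8],"angular": [0,0,0],"gripper": 0.95},{"translation": [0,0,0.5],"angular": [0,0,0],"gripper": 0.95},{"translation": [0,0,0],"angular": [0,0,0],"gripper": 0.95}]' --force 20

```text
t: 15.58
tool_pos: [0.4406, -0.2116, 0.0294]
tool_rot: [-2.282, -2.151, 0.002]
contact_force: [-1.0, -0.1, -0.4]
opening: 0.0812
grip_force: 0.0
```

drive_tool --steps '[{"translation": [0,0,0.35],"angular": [0,0,0],"gripper": 0.95},{"translation": [0,0,0],"angular": [0,0,0],"gripper": 0.95}]'

```text
t: 15.82
tool_pos: [0.4421, -0.2119, 0.0175]
tool_rot: [-2.285, -2.155, 0.0]
contact_force: [0.0, 0.3, -0.6]
opening: 0.081
grip_force: 0.0
```

Run:
```python
from h import *
plan(.442,-.2103,.016,-3.1)
```

```text
{'t': 15.825, 'q': [-0.599, -0.026, 2.079, -0.0, 1.091, -0.54], 'tool_pos': [0.442, -0.212, 0.017], 'tool_rot': [-2.285, -2.155, 0.0], 'contact_force': [0.027, 0.323, -0.586], 'opening': 0.081, 'grip_force': 0.0}
shift units [ 0.04 -0.    0.04] tool y yaw -3.4 tilt [-0.001  0.001]
turn z units (tool z down => neg of yaw) -0.03
```

drive_tool --steps '[{"translation": [0.04,0,0],"angular": [0,0,0],"gripper": 0.5},{"translation": [0,0,0],"angular": [0,0,0],"gripper": 0.4},{"translation": [0,0,0],"angular": [0,0,0],"gripper": 0.4},{"translation": [0,0,0],"angular": [0,0,0],"gripper": 0.4},{"translation": [0,0,-0.5],"angular": [0,0,0],"gripper": 0.4},{"translation": [0,0,-1],"angular": [0,0,0],"gripper": 0.4},{"translation": [0,0,-1],"angular": [0,0,0],"gripper": 0.4},{"translation": [0,0,-1],"angular": [0,0,0],"gripper": 0.4}]'

```text
t: 16.82
tool_pos: [0.4422, -0.2102, 0.1588]
tool_rot: [-2.285, -2.155, 0.0]
contact_force: [1.3, -0.1, -0.1]
opening: 0.0501
grip_force: 21.1
```

drive_tool --steps '[{"translation": [0,0,-0.6],"angular": [0,0,0],"gripper": 0.4},{"translation": [0,0,0],"angular": [0,0,0],"gripper": 0.4}]'

```text
t: 17.08
tool_pos: [0.4437, -0.2111, 0.1841]
tool_rot: [2.282, 2.153, 0.001]
contact_force: [0.8, 1.1, -0.7]
opening: 0.0505
grip_force: 21.1
```

Run:
```python
from h import *
plan(.5548,.0758,.18,-3.1)
d=img('top'); cv2.imwrite('pics/crop3.png',cv2.resize(d['color'][190:290,280:480],None,fx=4,fy=4,interpolation=cv2.INTER_CUBIC)[:,:,::-1])
# basket centre again from rear/full basket top rim points (depth)
P=pts(dict(np.load('w1.npz'))); m=(P[...,2]>.070)&(P[...,2]<.08)&(abs(P[...,0]-.555)<.085)&(abs(P[...,1]-.076)<.12)
q=np.float32(P[m][:,:2]*1000); print(len(q),cv2.minAreaRect(q))
```

```text
{'t': 17.075, 'q': [-0.596, -0.245, 1.97, -0.0, 1.412, -0.537], 'tool_pos': [0.444, -0.211, 0.184], 'tool_rot': [2.282, 2.153, 0.001], 'contact_force': [0.779, 1.111, -0.705], 'opening': 0.05, 'grip_force': 21.065}
shift units [7.32 2.35 0.09] tool y yaw -3.3 tilt [ 0.004 -0.003]
turn z units (tool z down => neg of yaw) -0.03
7181 ((556.2102661132812, 75.36454772949219), (223.5745849609375, 158.2061767578125), 86.9863052368164)
```

View pics/crop3.png

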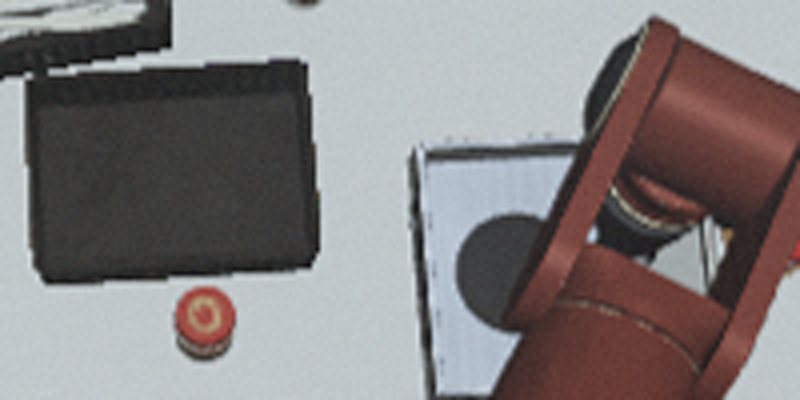

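The small ring is held and the sanitiser spot is clear. The basket is empty and the jar stands at crop (205,320). I'll carry the ring to the basket.

drive_tool --steps '[{"translation": [0.9,0.3,0],"angular": [0,0,0],"gripper": 0.4},{"translation": [0.9,0.3,0],"angular": [0,0,0],"gripper": 0.4},{"translation": [0.9,0.3,0],"angular": [0,0,0],"gripper": 0.4},{"translation": [0.9,0.3,0],"angular": [0,0,0],"gripper": 0.4},{"translation": [0.9,0.3,0],"angular": [0,0,0],"gripper": 0.4},{"translation": [0.9,0.3,0],"angular": [0,0,0],"gripper": 0.4},{"translation": [0.9,0.3,0],"angular": [0,0,0],"gripper": 0.4},{"translation": [0.9,0.25,0],"angular": [0,0,0],"gripper": 0.4}]'

```text
t: 18.12
tool_pos: [0.5523, 0.0729, 0.1791]
tool_rot: [-2.283, -2.154, 0.005]
contact_force: [0.9, -0.1, -0.7]
opening: 0.0504
grip_force: 21.1
```

drive_tool --steps '[{"translation": [0.12,0,0.2],"angular": [0,0,0],"gripper": 0.4},{"translation": [0,0,0.8],"angular": [0,0,0],"gripper": 0.4},{"translation": [0,0,1],"angular": [0,0,0],"gripper": 0.4},{"translation": [0,0,0.9],"angular": [0,0,0],"gripper": 0.4},{"translation": [0,0,0.6],"angular": [0,0,0],"gripper": 0.4},{"translation": [0,0,0.4],"angular": [0,0,0],"gripper": 0.4},{"translation": [0,0,0],"angular": [0,0,0],"gripper": 0.4}]'

```text
t: 19.0
tool_pos: [0.5516, 0.076, 0.0239]
tool_rot: [-2.284, -2.153, 0.005]
contact_force: [-0.5, 0.6, -0.2]
opening: 0.0503
grip_force: 21.1
```

Run:
```python
from h import *
plan(.5555,.0756,.014,-3.1)
```

```text
{'t': 19.0, 'q': [0.003, 0.118, 1.916, -0.0, 1.112, 0.062], 'tool_pos': [0.552, 0.076, 0.024], 'tool_rot': [-2.284, -2.153, 0.005], 'contact_force': [-0.535, 0.606, -0.196], 'opening': 0.05, 'grip_force': 21.057}
shift units [-0.    0.1   0.25] tool y yaw -3.4 tilt [-0.004 -0.   ]
turn z units (tool z down => neg of yaw) -0.03
```

drive_tool --steps '[{"translation": [0,0.1,0.12],"angular": [0,0,0],"gripper": 0.4},{"translation": [0,0,0.12],"angular": [0,0,0],"gripper": 0.4},{"translation": [0,0,0],"angular": [0,0,0],"gripper": 0.4}]'

```text
t: 19.38
tool_pos: [0.5576, 0.0762, 0.0167]
tool_rot: [2.285, 2.156, 0.0]
contact_force: [0.0, 0.2, -0.1]
opening: 0.05
grip_force: 21.1
```

drive_tool --steps '[{"translation": [0,0,0],"angular": [0,0,0],"gripper": 0.75},{"translation": [0,0,0],"angular": [0,0,0],"gripper": 0.75},{"translation": [0,0,0],"angular": [0,0,0],"gripper": 0.75},{"translation": [0,0,-0.5],"angular": [0,0,0],"gripper": 0.75},{"translation": [0,0,-1],"angular": [0,0,0],"gripper": 0.75},{"translation": [0,0,-1],"angular": [0,0,0],"gripper": 0.75},{"translation": [0,0,-1],"angular": [0,0,0],"gripper": 0.75},{"translation": [0,0,-1],"angular": [0,0,0],"gripper": 0.75}]'

```text
t: 20.38
tool_pos: [0.5576, 0.0762, 0.1997]
tool_rot: [2.284, 2.155, 0.002]
contact_force: [0.2, -0.2, 0.7]
opening: 0.064
grip_force: 0.0
```

Run:
```python
from h import *
plan(.456,.349,.2,-3)
d=img('wrist','w6.png'); np.savez('w6.npz',**d); P=pts(d)
near=np.hypot(P[...,0]-.555,P[...,1]-.076)<.04
q=P[near&(P[...,2]>.03)&(P[...,2]<.05)]; print(len(q),q.max(0)); (cx,cy),r=cv2.minEnclosingCircle(np.float32(q[:,:2]*1000)); print('ring',cx,cy,r)
f=P[np.hypot(P[...,0]-.555,P[...,1]-.076)<.06]; print('low z',np.percentile(f[:,2],[5,50,95]))
```

```text
{'t': 20.375, 'q': [0.004, -0.075, 1.793, -0.0, 1.422, 0.062], 'tool_pos': [0.558, 0.076, 0.2], 'tool_rot': [2.284, 2.155, 0.002], 'contact_force': [0.22, -0.247, 0.713], 'opening': 0.064, 'grip_force': 0.0}
shift units [ 6.66 -2.93 -0.01] tool y yaw -3.3 tilt [ 0.002 -0.   ]
turn z units (tool z down => neg of yaw) -0.04
1034 [0.5844258  0.10199863 0.04264854]
ring 558.8482055664062 76.17384338378906 26.190353393554688
low z [0.00218252 0.260797   0.28642222]
```

View pics/w6.png

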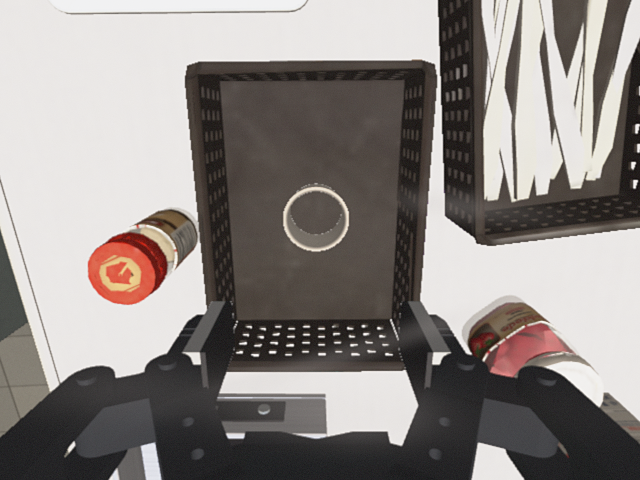

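The small ring rests flat at (316,218), about 4 mm from the basket's middle. The jar is still standing. Next is the large ring.

drive_tool --steps '[{"translation": [0.95,-0.42,0],"angular": [0,0,0],"gripper": 1},{"translation": [0.95,-0.42,0],"angular": [0,0,0],"gripper": 1},{"translation": [0.95,-0.42,0],"angular": [0,0,0],"gripper": 1},{"translation": [0.95,-0.42,0],"angular": [0,0,0],"gripper": 1},{"translation": [0.95,-0.42,0],"angular": [0,0,0],"gripper": 1},{"translation": [0.95,-0.42,0],"angular": [0,0,0],"gripper": 1},{"translation": [0.95,-0.42,0],"angular": [0,0,0],"gripper": 1},{"translation": [0,0,0],"angular": [0,0,0],"gripper": 1}]'

```text
t: 21.42
tool_pos: [0.4547, 0.3507, 0.1979]
tool_rot: [2.281, 2.16, 0.003]
contact_force: [1.1, -1.0, 0.1]
opening: 0.0855
grip_force: 0.0
```

Run:
```python
from h import *
d=img('wrist','w7.png'); np.savez('w7.npz',**d); P=pts(d)
near=np.hypot(P[...,0]-.456,P[...,1]-.349)<.06
q=P[near&(P[...,2]>.034)&(P[...,2]<.05)]; print(len(q),q.max(0)); (cx,cy),r=cv2.minEnclosingCircle(np.float32(q[:,:2]*1000)); print('ring',cx,cy,r)
plan(cx/1000,cy/1000,.015,-3)
```

```text
1386 [0.49113394 0.38525646 0.04503823]
ring 457.5263977050781 351.1598205566406 34.14476013183594
{'t': 21.475, 'q': [0.525, -0.046, 1.769, -0.0, 1.418, 0.581], 'tool_pos': [0.455, 0.349, 0.198], 'tool_rot': [2.282, 2.158, 0.002], 'contact_force': [0.453, -0.518, -0.134], 'opening': 0.085, 'grip_force': 0.0}
shift units [0.04 0.05 4.57] tool y yaw -3.2 tilt [0.001 0.   ]
turn z units (tool z down => neg of yaw) -0.03
```

View pics/w7.png

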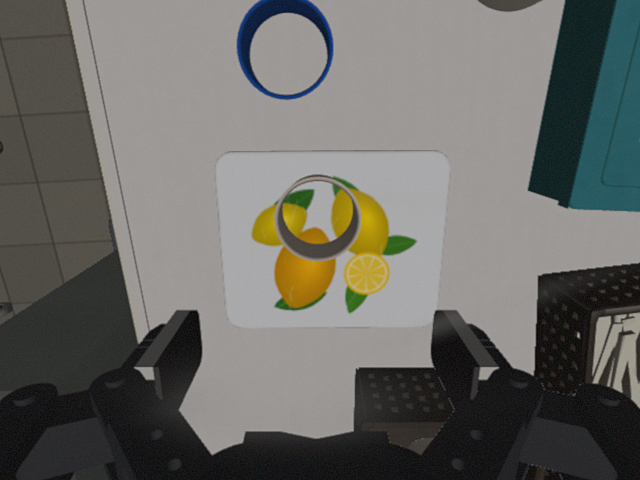

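The grey large ring is at (317,215) on the board, whose corners are about (216,151), (450,151), (437,327) and (229,326). The blue decoy is at (285,48). I'll descend on the grey one.

drive_tool --steps '[{"translation": [0.03,0.06,0.8],"angular": [0,0,0],"gripper": 1},{"translation": [0,0,0.9],"angular": [0,0,0],"gripper": 1},{"translation": [0,0,0.9],"angular": [0,0,0],"gripper": 1},{"translation": [0,0,0.9],"angular": [0,0,0],"gripper": 1},{"translation": [0,0,0.6],"angular": [0,0,0],"gripper": 1},{"translation": [0,0,0.4],"angular": [0,0,0],"gripper": 1},{"translation": [0,0,0],"angular": [0,0,0],"gripper": 1},{"translation": [0,0,0],"angular": [0,0,0],"gripper": 1}]'

```text
t: 22.48
tool_pos: [0.4592, 0.35, 0.0179]
tool_rot: [2.285, 2.155, 0.004]
contact_force: [-0.5, -0.5, 0.1]
opening: 0.0852
grip_force: 0.0
```

drive_tool --steps '[{"translation": [0,0,0],"angular": [0,0,0],"gripper": 0.6},{"translation": [0,0,0],"angular": [0,0,0],"gripper": 0.6},{"translation": [0,0,0],"angular": [0,0,0],"gripper": 0.6}]'

```text
t: 22.85
tool_pos: [0.459, 0.3503, 0.0184]
tool_rot: [2.285, 2.156, 0.003]
contact_force: [-1.8, -1.7, 6.5]
opening: 0.0659
grip_force: 21.7
```

Run:
```python
from h import *
plan(.4575,.351,.015,-3)
d=dict(np.load('w7.npz'));b=np.array([ray(d,u,v,.005) for u,v in [(216,151),(450,151),(437,327),(229,326)]]);print('board',b.mean(0),np.linalg.norm(np.diff(b,axis=0),axis=1),np.degrees(np.arctan2(*(b[1]-b[0])[1::-1])))
hsv=cv2.cvtColor(d['color'],cv2.COLOR_RGB2HSV); P=pts(d); 
m=((hsv[...,1]<16)&(hsv[...,2]>185)).astype(np.uint8); m=cv2.morphologyEx(m,cv2.MORPH_OPEN,np.ones((5,5)))
cs,_=cv2.findContours(m[140:340,190:480],0,2);k=max(cs,key=cv2.contourArea);print(cv2.minAreaRect(k))
```

```text
{'t': 22.85, 'q': [0.523, 0.167, 1.872, -0.0, 1.101, 0.581], 'tool_pos': [0.459, 0.35, 0.018], 'tool_rot': [2.285, 2.156, 0.003], 'contact_force': [-1.758, -1.671, 6.482], 'opening': 0.066, 'grip_force': 21.749}
shift units [ 0.02 -0.04  0.08] tool y yaw -3.3 tilt [0.002 0.001]
turn z units (tool z down => neg of yaw) -0.04
board [0.46948818 0.31857314 0.005     ] [0.19459804 0.16409249 0.1981674 ] -3.145896267332516Traceback (most recent call last):
  File "<stdin>", line 6, in <module>
ValueError: max() iterable argument is empty
```

drive_tool --steps '[{"translation": [0,0,-0.5],"angular": [0,0,0],"gripper": 0.6},{"translation": [0,0,-1],"angular": [0,0,0],"gripper": 0.6},{"translation": [0,0,-1],"angular": [0,0,0],"gripper": 0.6},{"translation": [0,0,-1],"angular": [0,0,0],"gripper": 0.6},{"translation": [0,0,-1],"angular": [0,0,0],"gripper": 0.6},{"translation": [-0.5,0,0],"angular": [0,0,0],"gripper": 0.6},{"translation": [-1,0,0],"angular": [0,0,0],"gripper": 0.6},{"translation": [-1,0,0],"angular": [0,0,0],"gripper": 0.6}]'

```text
t: 23.85
tool_pos: [0.4513, 0.2481, 0.1957]
tool_rot: [-2.284, -2.156, 0.002]
contact_force: [-0.2, -0.8, 0.2]
opening: 0.066
grip_force: 22.6
```

drive_tool --steps '[{"translation": [-1,0,0],"angular": [0,0,0],"gripper": 0.6},{"translation": [-1,0,0],"angular": [0,0,0],"gripper": 0.6},{"translation": [-1,0,0],"angular": [0,0,0],"gripper": 0.6},{"translation": [-1,0,0],"angular": [0,0,0],"gripper": 0.6},{"translation": [-1,0,0],"angular": [0,0,0],"gripper": 0.6},{"translation": [-1,0.1,0],"angular": [0,0,0],"gripper": 0.6},{"translation": [-1,0.1,0],"angular": [0,0,0],"gripper": 0.6},{"translation": [-1,0.1,0],"angular": [0,0,0],"gripper": 0.6}]'

```text
t: 24.85
tool_pos: [0.4444, -0.0718, 0.1956]
tool_rot: [-2.285, -2.155, 0.001]
contact_force: [0.8, -0.6, -0.2]
opening: 0.0657
grip_force: 22.6
```

drive_tool --steps '[{"translation": [-1,0.1,0],"angular": [0,0,0],"gripper": 0.6},{"translation": [-1,0.1,0],"angular": [0,0,0],"gripper": 0.6},{"translation": [-1,0.1,0],"angular": [0,0,0],"gripper": 0.6},{"translation": [0,0,0],"angular": [0,0,0],"gripper": 0.6}]'

```text
t: 25.35
tool_pos: [0.4493, -0.1927, 0.1956]
tool_rot: [-2.288, -2.15, 0.001]
contact_force: [0.4, 0.2, -0.5]
opening: 0.0661
grip_force: 22.5
```

Run:
```python
from h import *
plan(.4522,-.1925,.019,-3.1)
```

```text
{'t': 25.35, 'q': [-0.557, -0.257, 1.96, -0.0, 1.44, -0.495], 'tool_pos': [0.449, -0.193, 0.196], 'tool_rot': [-2.288, -2.15, 0.001], 'contact_force': [0.387, 0.17, -0.527], 'opening': 0.066, 'grip_force': 22.549}
shift units [0.01 0.08 4.42] tool y yaw -3.6 tilt [-0.002  0.   ]
turn z units (tool z down => neg of yaw) -0.06
```

drive_tool --steps '[{"translation": [0,0.08,0.8],"angular": [0,0,0],"gripper": 0.6},{"translation": [0,0,0.9],"angular": [0,0,0],"gripper": 0.6},{"translation": [0,0,0.9],"angular": [0,0,0],"gripper": 0.6},{"translation": [0,0,0.8],"angular": [0,0,0],"gripper": 0.6},{"translation": [0,0,0.5],"angular": [0,0,0],"gripper": 0.6},{"translation": [0,0,0.3],"angular": [0,0,0],"gripper": 0.6},{"translation": [0,0,0.18],"angular": [0,0,0],"gripper": 0.6},{"translation": [0,0,0],"angular": [0,0,0],"gripper": 0.6}]'

```text
t: 26.35
tool_pos: [0.4537, -0.1908, 0.0214]
tool_rot: [-2.285, -2.156, -0.0]
contact_force: [0.2, -0.7, 0.7]
opening: 0.0662
grip_force: 22.5
```

Run:
```python
from h import *
plan(.4522,-.1925,.019,-3.1)
```

```text
{'t': 26.35, 'q': [-0.549, -0.029, 2.074, 0.0, 1.097, -0.491], 'tool_pos': [0.454, -0.191, 0.021], 'tool_rot': [-2.285, -2.156, -0.0], 'contact_force': [0.204, -0.663, 0.719], 'opening': 0.066, 'grip_force': 22.549}
shift units [-0.04 -0.04  0.06] tool y yaw -3.3 tilt [-0.  0.]
turn z units (tool z down => neg of yaw) -0.03
```

drive_tool --steps '[{"translation": [-0.04,-0.03,0.05],"angular": [0,0,0],"gripper": 0.6},{"translation": [0,0,0],"angular": [0,0,0],"gripper": 1},{"translation": [0,0,0],"angular": [0,0,0],"gripper": 1},{"translation": [0,0,0],"angular": [0,0,0],"gripper": 1},{"translation": [0,0,-0.4],"angular": [0,0,0],"gripper": 1},{"translation": [0,0,-1],"angular": [0,0,0],"gripper": 1},{"translation": [0,0,-1],"angular": [0,0,0],"gripper": 1},{"translation": [0,0,-1],"angular": [0,0,0],"gripper": 1}]'

```text
t: 27.35
tool_pos: [0.4526, -0.1925, 0.1579]
tool_rot: [2.284, 2.155, 0.001]
contact_force: [1.1, -0.3, 1.3]
opening: 0.0855
grip_force: 0.0
```

drive_tool --steps '[{"translation": [0,0,-1],"angular": [0,0,0],"gripper": 0.6},{"translation": [0,0,-1],"angular": [0,0,0],"gripper": 0.6},{"translation": [0,0,-1],"angular": [0,0,0],"gripper": 0.6},{"translation": [0,0,0],"angular": [0,0,0],"gripper": 0.6}]'

```text
t: 27.85
tool_pos: [0.4541, -0.1935, 0.2812]
tool_rot: [2.278, 2.149, 0.004]
contact_force: [0.6, -1.1, 0.4]
opening: 0.0513
grip_force: 0.0
```

Run:
```python
from h import *
d=img('wrist','w8.png'); np.savez('w8.npz',**d); P=pts(d)
near=np.hypot(P[...,0]-.452,P[...,1]+.1925)<.06
q=P[near&(P[...,2]>.034)&(P[...,2]<.052)]; print(len(q),q.max(0)); (cx,cy),r=cv2.minEnclosingCircle(np.float32(q[:,:2]*1000)); print('ring',cx,cy,r)
plan(.443,-.3194,.28,-3)
# where is the open knob
k=P[(abs(P[...,1]+.32)<.04)&(abs(P[...,0]-.449)<.03)&(P[...,2]>.15)&(P[...,2]<.23)]; print('knob area',len(k),k.min(0),k.max(0))
```

```text
873 [ 0.48784114 -0.1587421   0.0460129 ]
ring 454.2853088378906 -192.70855712890625 34.075592041015625
{'t': 27.9, 'q': [-0.554, -0.299, 1.857, -0.0, 1.579, -0.495], 'tool_pos': [0.453, -0.193, 0.278], 'tool_rot': [2.282, 2.152, 0.002], 'contact_force': [-0.234, -0.108, -0.614], 'opening': 0.051, 'grip_force': 0.0}
shift units [-3.17 -0.07 -0.03] tool y yaw -3.3 tilt [ 0.004 -0.003]
turn z units (tool z down => neg of yaw) -0.04
knob area 2074 [ 0.41904864 -0.32414953  0.18606191] [ 0.4789597  -0.28000103  0.21673199]
```

View pics/w8.png

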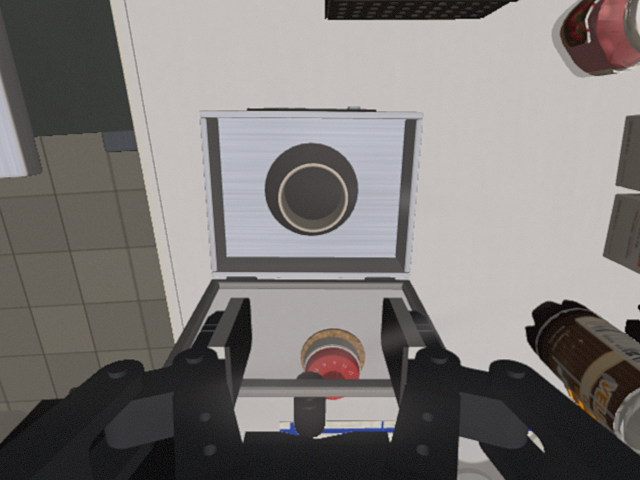

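The large ring lies flat at (314,197) on the spot, about 2 mm off. The knob of the open guard is at (310,405). I'll go back over it to close the guard.

drive_tool --steps '[{"translation": [-1,0,0],"angular": [0,0,0],"gripper": 0.6},{"translation": [-1,0,0],"angular": [0,0,0],"gripper": 0.6},{"translation": [-1,0,0],"angular": [0,0,0],"gripper": 0.6},{"translation": [-0.17,0,0],"angular": [0,0,0],"gripper": 0.6},{"translation": [0,0,0.5],"angular": [0,0,0],"gripper": 0.6},{"translation": [0,0,0.8],"angular": [0,0,0],"gripper": 0.6},{"translation": [0,0,0.8],"angular": [0,0,0],"gripper": 0.6},{"translation": [0,0,0.35],"angular": [0,0,0],"gripper": 0.6}]'

```text
t: 28.9
tool_pos: [0.4438, -0.3164, 0.1733]
tool_rot: [-2.279, -2.153, 0.0]
contact_force: [0.0, -0.4, -0.3]
opening: 0.0512
grip_force: 0.0
```

drive_tool --steps '[{"translation": [0,0,0],"angular": [0,0,0],"gripper": 0},{"translation": [0,0,0],"angular": [0,0,0],"gripper": 0},{"translation": [0,0,0],"angular": [0,0,0],"gripper": 0},{"translation": [0,0,0],"angular": [0,0,0],"gripper": 0}]' --force 30

```text
t: 29.4
tool_pos: [0.4429, -0.3185, 0.1775]
tool_rot: [-2.281, -2.152, 0.005]
contact_force: [-9.2, 2.1, 0.3]
opening: 0.0206
grip_force: 29.6
```

Run:
```python
from h import *
plan(.446,-.3194,.18,-3)
```

```text
{'t': 29.4, 'q': [-0.758, -0.094, 1.849, -0.003, 1.393, -0.7], 'tool_pos': [0.443, -0.319, 0.177], 'tool_rot': [-2.281, -2.152, 0.005], 'contact_force': [-9.173, 2.056, 0.286], 'opening': 0.021, 'grip_force': 29.574}
shift units [-0.02  0.08 -0.06] tool y yaw -3.3 tilt [-0.006  0.002]
turn z units (tool z down => neg of yaw) -0.04
```

drive_tool --steps '[{"translation": [0.54,-0.05,-0.13],"angular": [0,0,0],"gripper": 0},{"translation": [0.56,-0.05,-0.05],"angular": [0,0,0],"gripper": 0},{"translation": [0.56,0,0.04],"angular": [0,0,0],"gripper": 0},{"translation": [0.55,0,0.12],"angular": [0,0,0],"gripper": 0},{"translation": [0.52,0,0.2],"angular": [0,0,0],"gripper": 0},{"translation": [0,0,0],"angular": [0,0,0],"gripper": 0}]'

```text
t: 30.15
tool_pos: [0.45, -0.2087, 0.1718]
tool_rot: [2.277, 2.153, 0.006]
contact_force: [7.0, -2.8, -5.0]
opening: 0.0209
grip_force: 33.2
```

drive_tool --steps '[{"translation": [0.49,0,0.28],"angular": [0,0,0],"gripper": 0},{"translation": [0.44,0,0.34],"angular": [0,0,0],"gripper": 0},{"translation": [0.38,0,0.41],"angular": [0,0,0],"gripper": 0},{"translation": [0.32,0,0.46],"angular": [0,0,0],"gripper": 0},{"translation": [0,0,0],"angular": [0,0,0],"gripper": 0}]'

```text
t: 30.78
tool_pos: [0.4543, -0.1433, 0.1114]
tool_rot: [2.279, 2.153, 0.009]
contact_force: [9.9, 0.1, -0.7]
opening: 0.0209
grip_force: 35.6
```

drive_tool --steps '[{"translation": [0.23,0.05,0.45],"angular": [0,0,0],"gripper": 0},{"translation": [0.17,0.05,0.4],"angular": [0,0,0],"gripper": 0},{"translation": [0,0,0.1],"angular": [0,0,0],"gripper": 0},{"translation": [0,0,0.05],"angular": [0,0,0],"gripper": 0},{"translation": [0,0,0],"angular": [0,0,0],"gripper": 0}]'

```text
t: 31.4
tool_pos: [0.4555, -0.1276, 0.0722]
tool_rot: [-2.281, -2.153, 0.0]
contact_force: [-9.4, 6.1, 17.3]
opening: 0.0208
grip_force: 37.5
```

drive_tool --steps '[{"translation": [0,0,0],"angular": [0,0,0],"gripper": 0.6},{"translation": [0,0,0],"angular": [0,0,0],"gripper": 0.6},{"translation": [0,0,0],"angular": [0,0,0],"gripper": 0.6},{"translation": [0,0,-0.6],"angular": [0,0,0],"gripper": 0.6},{"translation": [0,0,-1],"angular": [0,0,0],"gripper": 0.6},{"translation": [0,0,-1],"angular": [0,0,0],"gripper": 0.6},{"translation": [0,0,-0.9],"angular": [0,0,0],"gripper": 0.6}]'

```text
t: 32.28
tool_pos: [0.4561, -0.129, 0.2116]
tool_rot: [2.285, 2.156, 0.0]
contact_force: [0.2, -1.0, 0.3]
opening: 0.0512
grip_force: 0.0
```

drive_tool --steps '[{"translation": [-0.97,0.09,0],"angular": [0,0,0],"gripper": 0.6},{"translation": [-0.97,0.09,0],"angular": [0,0,0],"gripper": 0.6},{"translation": [-0.97,0.09,0],"angular": [0,0,0],"gripper": 0.6},{"translation": [-0.97,0.09,0],"angular": [0,0,0],"gripper": 0.6},{"translation": [-0.97,0.09,0],"angular": [0,0,0],"gripper": 0.6},{"translation": [-0.97,0.09,0],"angular": [0,0,0],"gripper": 0.6},{"translation": [-0.97,0.09,0],"angular": [0,0,0],"gripper": 0.6},{"translation": [0,0,0],"angular": [0,0,0],"gripper": 0.6}]'

```text
t: 33.28
tool_pos: [0.465, -0.4036, 0.2096]
tool_rot: [-2.288, -2.152, 0.0]
contact_force: [-0.4, 0.7, -0.0]
opening: 0.0516
grip_force: 0.0
```

Run:
```python
from h import *
d=img('wrist'); P=pts(d); hsv=cv2.cvtColor(d['color'],cv2.COLOR_RGB2HSV)
red=((hsv[...,0]<8)|(hsv[...,0]>172))&(hsv[...,1]>120)&(np.hypot(P[...,0]-.466,P[...,1]+.402)<.05)
for lo,hi in((.057,.08),(.02,.056)):
    q=P[red&(P[...,2]>lo)&(P[...,2]<hi)]; (cx,cy),r=cv2.minEnclosingCircle(np.float32(q[:,:2]*1000)); print(len(q),cx,cy,r,np.percentile(q[:,2],[5,50,95]))
plan(.466,-.402,.053,-3)
d=img('top'); P=pts(d); 
for v in (224,240,255,270,284):print(np.round([P[v,u].tolist() for u in (388,412,437)],3).tolist())
```

```text
837 463.8514099121094 -401.4648742675781 12.633340835571289 [0.05962278 0.06336141 0.06465673]
3335 461.9779968261719 -401.337890625 32.464134216308594 [0.03575081 0.04203388 0.04697824]
{'t': 33.325, 'q': [-0.834, 0.044, 1.658, 0.0, 1.441, -0.774], 'tool_pos': [0.465, -0.402, 0.21], 'tool_rot': [-2.286, -2.153, -0.001], 'contact_force': [0.605, -0.299, 0.323], 'opening': 0.051, 'grip_force': 0.0}
shift units [-0.    0.03  3.92] tool y yaw -3.4 tilt [-0.001  0.002]
turn z units (tool z down => neg of yaw) -0.05
[[0.557, -0.132, 0.064], [0.548, -0.205, 0.067], [0.555, -0.302, 0.001]]
[[0.507, -0.125, 0.061], [0.499, -0.199, 0.058], [0.501, -0.292, 0.005]]
[[0.459, -0.117, 0.067], [0.451, -0.191, 0.063], [0.442, -0.267, 0.064]]
[[0.413, -0.11, 0.066], [0.406, -0.185, 0.058], [0.396, -0.258, 0.068]]
[[0.372, -0.106, 0.055], [0.362, -0.176, 0.067], [0.353, -0.251, 0.068]]
```

drive_tool --steps '[{"translation": [0.02,-0.03,0.8],"angular": [0,0,0],"gripper": 0.6},{"translation": [0,0,1],"angular": [0,0,0],"gripper": 0.6},{"translation": [0,0,1],"angular": [0,0,0],"gripper": 0.6},{"translation": [0,0,0.7],"angular": [0,0,0],"gripper": 0.6},{"translation": [0,0,0.38],"angular": [0,0,0],"gripper": 0.6},{"translation": [0,0,0],"angular": [0,0,0],"gripper": 0.6},{"translation": [0,0,0],"angular": [0,0,0],"gripper": 0.6}]' --force 40

```text
t: 34.25
tool_pos: [0.4653, -0.4013, 0.057]
tool_rot: [2.283, 2.154, 0.0]
contact_force: [0.6, 0.3, 0.4]
opening: 0.0513
grip_force: 0.0
```

drive_tool --steps '[{"translation": [0,0,0],"angular": [0,0,0],"gripper": 0},{"translation": [0,0,0],"angular": [0,0,0],"gripper": 0},{"translation": [0,0,0],"angular": [0,0,0],"gripper": 0},{"translation": [0,0,0],"angular": [0,0,0],"gripper": 0}]'

```text
t: 34.75
tool_pos: [0.4649, -0.4016, 0.057]
tool_rot: [2.284, 2.154, -0.0]
contact_force: [-2.3, 0.8, 5.9]
opening: 0.021
grip_force: 38.8
```

drive_tool --steps '[{"translation": [0,0,-0.5],"angular": [0,0,0],"gripper": 0},{"translation": [0,0,-1],"angular": [0,0,0],"gripper": 0},{"translation": [0,0,-1],"angular": [0,0,0],"gripper": 0},{"translation": [0,0,-1],"angular": [0,0,0],"gripper": 0},{"translation": [0,0,-0.7],"angular": [0,0,0],"gripper": 0},{"translation": [0,0,0],"angular": [0,0,0],"gripper": 0}]'

```text
t: 35.5
tool_pos: [0.4655, -0.4019, 0.2273]
tool_rot: [2.28, 2.151, -0.0]
contact_force: [-0.1, -0.1, -2.1]
opening: 0.0209
grip_force: 38.4
```

Run:
```python
from h import *
plan(.4685,.317,.22,-3)
```

```text
{'t': 35.5, 'q': [-0.833, 0.027, 1.646, 0.0, 1.462, -0.775], 'tool_pos': [0.466, -0.402, 0.227], 'tool_rot': [2.28, 2.151, -0.0], 'contact_force': [-0.058, -0.062, -2.066], 'opening': 0.021, 'grip_force': 38.417}
shift units [17.95 -0.97  0.09] tool y yaw -3.3 tilt [ 0.005 -0.005]
turn z units (tool z down => neg of yaw) -0.04
```

drive_tool --steps '[{"translation": [0.7,0,0],"angular": [0,0,0],"gripper": 0},{"translation": [1,-0.12,0],"angular": [0,0,0],"gripper": 0},{"translation": [1,-0.12,0],"angular": [0,0,0],"gripper": 0},{"translation": [1,-0.12,0],"angular": [0,0,0],"gripper": 0},{"translation": [1,-0.12,0],"angular": [0,0,0],"gripper": 0},{"translation": [1,-0.12,0],"angular": [0,0,0],"gripper": 0},{"translation": [1,-0.12,0],"angular": [0,0,0],"gripper": 0},{"translation": [1,-0.12,0],"angular": [0,0,0],"gripper": 0}]'

```text
t: 36.5
tool_pos: [0.4476, -0.0897, 0.2212]
tool_rot: [-2.284, -2.154, 0.002]
contact_force: [0.2, 0.5, -2.2]
opening: 0.021
grip_force: 38.4
```

drive_tool --steps '[{"translation": [1,-0.13,0],"angular": [0,0,0],"gripper": 0},{"translation": [1,0,0],"angular": [0,0,0],"gripper": 0},{"translation": [1,0,0],"angular": [0,0,0],"gripper": 0},{"translation": [1,0,0],"angular": [0,0,0],"gripper": 0},{"translation": [1,0,0],"angular": [0,0,0],"gripper": 0},{"translation": [1,0,0],"angular": [0,0,0],"gripper": 0},{"translation": [1,0,0],"angular": [0,0,0],"gripper": 0},{"translation": [1,0,0],"angular": [0,0,0],"gripper": 0}]'

```text
t: 37.5
tool_pos: [0.4611, 0.2295, 0.2211]
tool_rot: [-2.284, -2.155, 0.004]
contact_force: [-0.0, -0.4, -1.8]
opening: 0.0211
grip_force: 38.4
```

drive_tool --steps '[{"translation": [1,0,0],"angular": [0,0,0],"gripper": 0},{"translation": [1,0,0],"angular": [0,0,0],"gripper": 0},{"translation": [0.25,0,0],"angular": [0,0,0],"gripper": 0},{"translation": [0,0,0],"angular": [0,0,0],"gripper": 0}]'

```text
t: 38.0
tool_pos: [0.4667, 0.318, 0.2217]
tool_rot: [-2.284, -2.157, 0.004]
contact_force: [0.1, -0.3, -1.7]
opening: 0.0209
grip_force: 38.4
```

Run:
```python
from h import *
plan(.4685,.317,.059,-3)
```

```text
{'t': 38.0, 'q': [0.467, -0.082, 1.763, -0.0, 1.464, 0.524], 'tool_pos': [0.467, 0.318, 0.222], 'tool_rot': [-2.284, -2.157, 0.004], 'contact_force': [0.088, -0.326, -1.725], 'opening': 0.021, 'grip_force': 38.376}
shift units [-0.01  0.05  4.07] tool y yaw -3.3 tilt [-0.002 -0.002]
turn z units (tool z down => neg of yaw) -0.04
```

drive_tool --steps '[{"translation": [-0.02,0.03,0.8],"angular": [0,0,0],"gripper": 0},{"translation": [0,0,1],"angular": [0,0,0],"gripper": 0},{"translation": [0,0,0.9],"angular": [0,0,0],"gripper": 0},{"translation": [0,0,0.7],"angular": [0,0,0],"gripper": 0},{"translation": [0,0,0.4],"angular": [0,0,0],"gripper": 0},{"translation": [0,0,0.2],"angular": [0,0,0],"gripper": 0},{"translation": [0,0,0],"angular": [0,0,0],"gripper": 0},{"translation": [0,0,0],"angular": [0,0,0],"gripper": 0}]'

```text
t: 39.0
tool_pos: [0.4696, 0.3178, 0.0647]
tool_rot: [2.285, 2.155, 0.004]
contact_force: [0.1, 0.4, -2.0]
opening: 0.0209
grip_force: 38.4
```

Run:
```python
from h import *
plan(.4685,.317,.058,-3)
```

```text
{'t': 39.0, 'q': [0.464, 0.077, 1.881, -0.0, 1.181, 0.522], 'tool_pos': [0.47, 0.318, 0.065], 'tool_rot': [2.285, 2.155, 0.004], 'contact_force': [0.087, 0.38, -2.021], 'opening': 0.021, 'grip_force': 38.401}
shift units [-0.02 -0.03  0.17] tool y yaw -3.3 tilt [0.002 0.001]
turn z units (tool z down => neg of yaw) -0.04
```

drive_tool --steps '[{"translation": [-0.02,-0.02,0.1],"angular": [0,0,0],"gripper": 0},{"translation": [0,0,0.05],"angular": [0,0,0],"gripper": 0},{"translation": [0,0,0.03],"angular": [0,0,0],"gripper": 0},{"translation": [0,0,0],"angular": [0,0,0],"gripper": 0}]'

```text
t: 39.5
tool_pos: [0.4682, 0.3172, 0.0582]
tool_rot: [-2.285, -2.156, -0.001]
contact_force: [-4.6, -1.6, 7.8]
opening: 0.0215
grip_force: 40.4
```

In contact with the board, so I'll release, retreat clear and check.

drive_tool --steps '[{"translation": [0,0,0],"angular": [0,0,0],"gripper": 0.6},{"translation": [0,0,0],"angular": [0,0,0],"gripper": 0.6},{"translation": [0,0,0],"angular": [0,0,0],"gripper": 0.6},{"translation": [0,0,-0.5],"angular": [0,0,0],"gripper": 0.6},{"translation": [0,0,-1],"angular": [0,0,0],"gripper": 0.6},{"translation": [0,0,-1],"angular": [0,0,0],"gripper": 0.6},{"translation": [0,0,-1],"angular": [0,0,0],"gripper": 0.6},{"translation": [0,0,-1],"angular": [0,0,0],"gripper": 0.6}]'

```text
t: 40.5
tool_pos: [0.4678, 0.3167, 0.2392]
tool_rot: [2.285, 2.155, 0.003]
contact_force: [-0.1, 0.3, 0.3]
opening: 0.0514
grip_force: 0.0
```

Run:
```python
from h import *
d=img('wrist'); P=pts(d); hsv=cv2.cvtColor(d['color'],cv2.COLOR_RGB2HSV)
red=((hsv[...,0]<8)|(hsv[...,0]>172))&(hsv[...,1]>120)&(np.hypot(P[...,0]-.4685,P[...,1]-.317)<.05)
for lo,hi in((.057,.08),(.02,.056)):
    q=P[red&(P[...,2]>lo)&(P[...,2]<hi)]; (cx,cy),r=cv2.minEnclosingCircle(np.float32(q[:,:2]*1000)); print(len(q),cx,cy,r)
s=img('scene','s2.png'); t=img('top'); c=t['color'][190:320,205:475]
A=np.zeros((600,800,3),np.uint8); A[:385,:]=cv2.resize(c,(800,385)); A[385:,:400]=cv2.resize(s['color'][195:345,180:460],(400,215)); A[385:,400:]=cv2.resize(d['color'],(400,215)); cv2.imwrite('pics/fin.png',A[:,:,::-1])
st()
P=pts(t); cc=t['color'].astype(int).sum(2)
m=(P[...,2]>.05)&(P[...,2]<.075); v,u=np.mgrid[:480,:640]; m&=(u>378)&(u<446)&(v>218)&(v<293)
q=P[m]; A_=np.c_[q[:,:2],np.ones(len(q))]; print('guard plane',np.linalg.lstsq(A_,q[:,2],rcond=None)[0],len(q))
```

```text
717 469.85003662109375 317.33624267578125 12.787787437438965
2826 468.131103515625 316.6477966308594 32.57889175415039
{'t': 40.65, 'q': [0.463, -0.097, 1.744, 0.0, 1.487, 0.522], 'tool_pos': [0.469, 0.318, 0.241], 'tool_rot': [2.283, 2.154, 0.012], 'contact_force': [0.234, -0.039, -0.049], 'opening': 0.051, 'grip_force': 0.0}
guard plane [ 0.00172906 -0.00244137  0.06198555] 3361
```

View pics/fin.png

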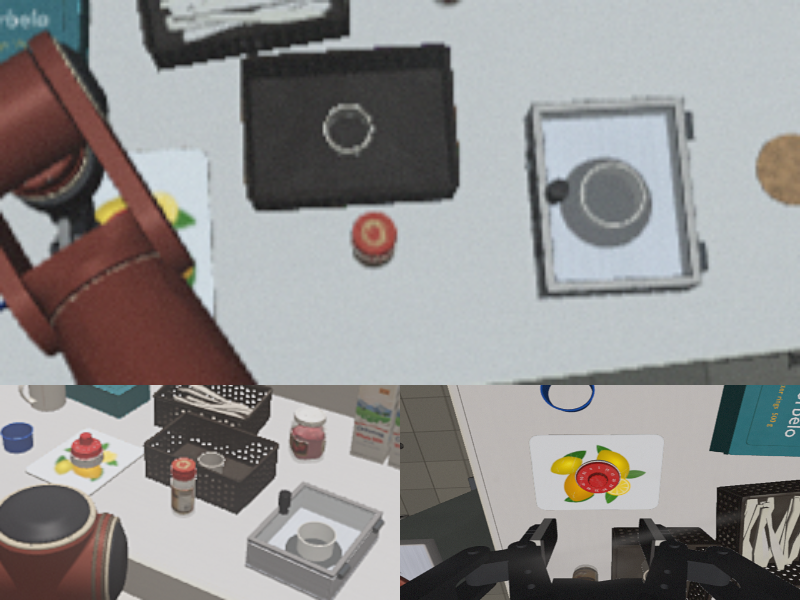

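The picture shows the small ring mid-basket (348,128), the large ring under the closed guard (612,195), the timer upright mid-board (597,475), the jar standing (374,237), and the guard plane level. I'll hand it in.

```bash
python3 -c "
from station import ctrl; print(ctrl.finish_job())"
```

```text
the job is handed in; nothing more can be done
None
```

I handed the job in at about 41 s, with no verdict returned; my last camera checks put the small ring about 4 mm off the middle of the front basket, the timer and large ring about 2 mm off the board's and sanitiser's middles, the guard level and closed, and the spice jar still standing where it was.

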